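# Unlock and slide open the block heater's cover

## Task

Open the sample heater: pinch the two release tabs of the knob on its cover, turn the knob gently counter-clockwise up to its sprung end stop without forcing it, and let go so that both tabs spring out into the open notch. Only then slide the cover gently all the way open by its ridge, over the bare half of the heater, and leave the bottle, beaker and tip box alone.

Things in the scene. Friction and masses are not known exactly. Their poses are not given: they have to be found in the camera images.
- heater: Fixed bench heater, steel box 200 (x) x 320 (y) x 96 mm high; origin under its centre, x to its back, y to its left. Two guide rails along y (x = +-87 mm) reach z = 110 mm. Between them a blue cover, 166 x 130 x 8 mm, top at z = 105 mm, centre at y = -80 mm when closed. Keep the fingers' total pressing (pads added) on it and its parts under 90 N: pinch with 20 to 30 N a pad.
- knob (a joint): Knob angle, rad: 0 locked, grows counter-clockwise from above. Black knob, skirt 54 mm wide, 9 mm high. With both tabs pinched fully it turns at about 0.1 N m. The open notch lies at the sprung end stop, 0.98 to 1.42 rad, different each time, hidden: feel it. Tabs let go up to 0.03 rad short of the stop or pressed against it spring out into the notch; elsewhere the ring holds them in.
- knob_grip (a point): Point on the knob's axis, 32 mm above the cover's top, mid-height of the tabs; axes turn with the knob. Two grey ribbed tabs at its +y and -y (the heater's y at angle 0), faces 18 mm wide, from 17 mm below to 15 mm above this point, 48 mm apart when out, 38 mm fully pinched. Black cheeks at +x and -x do not move.
- tab_left (a joint): How far the tab on the knob's +y side is pushed in, m: 0 out (in a notch), 0.005 fully pinched; about 3.5 mm when the tooth is held in by the ring between notches. Spring 5 N at first, 8.5 N fully in.
- tab_right (a joint): The same for the tab on the knob's -y side.
- buffer (a joint): How far the knob's end stop has been pushed on against its spring (7 N m per rad), rad: 0 at rest. It is damaged beyond 0.05 rad (0.35 N m); a turning moment of 0.1 to 0.2 N m more than free turning takes shows that the stop is reached.
- ridge (a point): Middle of the top edge of the cover's finger ridge, an upright blue bar 70 (x) x 8 (y) x 26 mm high on the cover, 70 mm to the -y side of the knob; moves with the cover. Push it towards the heater's +y. On its -y side the cover goes on for 6 mm, then the heater's top is 9 mm lower.
- cover (a joint): How far the cover is slid open towards the heater's +y, m: 0 closed, 0.100 fully open at its end stop. Friction about 2.5 N; a bolt under the knob blocks it until the knob is open.
- bottle: Bystander: amber bottle, 54 mm wide, 120 mm high; origin under its centre.
- beaker: Bystander: glass beaker, 70 mm wide, 85 mm high; origin under its centre.
- tip_box: Bystander: white box with a blue lid, 87 x 122 x 65 mm high; origin under its centre.

How it is judged:
By the outcome, as a careful person would: the job done as asked, in the order asked, and still so for the second after the job is handed in, with the robot touching nothing.
It also fails if it takes over 64 s, if anything falls off the work surface, if the arm or the gripper's body presses on something with over 40 N, if the wrist force passes 120 N, or if a joint passes its speed limit or range.

## Robot

A 6-joint arm with a two-finger parallel gripper is mounted at the origin on the work surface. World frame = base frame: x ahead of the robot, y to its left, z up, the work surface at z = 0. Lengths are in m, angles in rad, forces in N, time in s.
With the tool pointing down it reaches from about 0.225 to 0.725 m from the base axis. Payload 3.1 kg.
Tool frame: the origin (TCP) lies at the very end of the fingers, on their centre line; the grasp point (between the pads) lies 19 mm behind it (r.pinch_z is the distance from the TCP to the grasp point, in m); z points along the fingers, y is the line along which they close (so a half turn about z gives the same grasp; the last joint's range is limited). The gripper opens to 85 mm and grips with 20 to 120 N. Pads are 22 mm wide; open, the fingers measure 114 mm over their backs; the gripper's body (76 mm by 85 mm) begins 54 mm behind the grasp point. The pads swing forward as they close: fully open they stand 13 mm farther back than shut.
Start: joints at [-1.231, 0.048, 0.099, 1.622, 0, 1.443], TCP at [0.237, -0.469, 0.211] pointing down, gripper open.
Joint ranges: [-2.91, 2.91], [-0.99, 1.94], [-1.21, 1.42], [-2.12, 2.29], [-1.49, 1.47], [-3.14, 3.14]. Speed limits (rad/s): [2.79, 2.79, 3.14, 3.14, 3.14, 3.14].

## Interface

Orientations are given as a rotation vector (axis times angle).
In Python, from bench import get_state, eyes, workorder, r gives the robot as it stands.
- The arm moves only by the shell command python3 -m creep 'ROWS'. ROWS is JSON, a list of rows, each a list of 5 numbers: the shift along the tool's x, y, z as a fraction of full scale, then the turn about the tool's z as a fraction of full scale, then the closure, from -1 (fully open) to 1 (shut), so that 0 is half open. A call has 1 to 5 rows; each row is the pose to reach, as a shift and turn from the pose commanded when the call began, along the tool's axes at that moment; what a row does not reach only later rows make up. Full scale, the value 1, is 500 mm for a shift and 30 degrees for a turn. A row lasts 1/12 s, in which the tool goes at most 41.7 mm and 7.16 degrees, less where a joint would pass 70% of its speed; a pose out of reach is approached as far as the arm can. A call with a number of a shift or a turn outside -1 to 1 is refused whole. A call with a gripper value outside its range is refused whole. The fingers move at their own pace and stop on an object; the grip force is fixed at half the most. Time passes only in rows, so rows that repeat a pose let the fingers close. It gives the time, the measured TCP pose, the force, the opening and the grip force at its end, in the units of the state.
- get_state(): the state, without advancing time (a new reading comes with each control period).
- eyes.read_camera(name): name is "scene" or "side" or "wrist"; returns a dict with "pixels" (480x640x3 uint8, blue, green, red), "K" (3x3 intrinsics, pixels), "dist" ([k1, k2, p1, p2, k3] as OpenCV has them; the pictures are not rectified), "R" (3x3) and "t" (3): a world point X has camera coordinates R X + t. Camera axes: x right, y down, z forward; pixel columns grow to the right and rows downward; lengths in m; the calibration is good to about 2 mm. A picture is of the moment at which its call begins. There is no depth.
- workorder.job_done(): hands the job in; it is judged then, once.
Trained networks look in a picture, given as the dict that the camera call returned (one of the last four; its "shot" number tells which), for a name from the list of things; names that differ only in an ending like _2 or _b are one class to them, and where a whole thing is asked for, a point or a joint stands for the part that bears it (a point fixed in the world has none). Each returns a list of dicts, best first, with "score" (0 to 1); they miss things now and then, are a little off and sometimes report something else, mostly with a low value. They report only what shows in the picture. A call takes as long as a camera call.
- eyes.boxes_of(picture, label): "xy" ([column, row] in pixels, amid what is visible of it).
- eyes.regions_of(picture, label): "mask" (480x640 bool, what is visible of it) and "xy" ([column, row] in pixels, amid what is visible of it).
The state is a dict: "t": time; "joint_positions": joint angles; "dq": joint speeds; "tau": joint torques, N m; "position": TCP position; "orientation": TCP orientation; "contact_force": force on the tool from outside, world axes, zero at the start; "torque": the same for the moment, N m; "grip_width": finger opening in m; "grasp_force": force on a finger pad.
Only numpy, scipy, OpenCV 4.12 (cv2) and the standard library are available. Lean on these libraries where they do the work, as an engineer would, in place of code of your own. Each camera call takes 0.05 s, during which the arm holds its last target. There are 200 camera calls.

## Working session

There is one attempt and no reset: what is moved stays moved. The work goes in short steps, Python scripts to look and compute and a shell command to move; the robot and the scene stay as the last step left them, time stands still between calls to the robot, and variables do not carry over. Pictures are saved under pics/ and viewed, at most 10 in all, crops included, and the job is handed in when it is done.

```bash
ls; mkdir -p pics; python3 - <<'E'
from bench import get_state, eyes, r
import cv2,numpy as np
print(get_state()); print([a for a in dir(r) if a[0]!='_'], r.pinch_z)
for n in ("scene","side"):
    p=eyes.read_camera(n); cv2.imwrite(f"pics/{n}0.png",p["pixels"])
    print(n,p["K"],p["dist"],p["R"],p["t"])
    for l in ("heater","knob","knob_grip","tab_left","tab_right","ridge","cover","bottle","beaker","tip_box"):
        print(l,[(np.round(d["xy"]),round(d["score"],2)) for d in eyes.boxes_of(p,l)][:3])
E
```

```text
pics
{'t': 0.0, 'joint_positions': array([-1.23077136e+00,  4.87267091e-02,  9.75659484e-02,  1.62198393e+00,
        1.41959468e-05,  1.44300464e+00]), 'dq': array([ 0.00024226, -0.00059352, -0.0001135 ,  0.00055084, -0.00068236,
        0.00084563]), 'tau': array([-1.45916956e-04, -3.38780701e+01,  3.20016217e+01,  2.03518581e-02,
       -6.54554879e-05, -2.64912742e-06]), 'position': array([ 0.2365173 , -0.46796426,  0.20991372]), 'orientation': array([-3.05376761e+00, -7.27620425e-01,  3.68261429e-04]), 'contact_force': array([-0.59080276, -0.08238923, -0.30631337]), 'torque': array([-0.02400657,  0.00470339,  0.0258237 ]), 'grasp_force': 0.0, 'grip_width': 0.08493399524354533}
['PlanningError', 'pinch_z'] 0.0187
scene [[618.7812214    0.         320.20095948]
 [  0.         618.7812214  251.40320787]
 [  0.           0.           1.        ]] [-0.05980655  0.          0.          0.          0.        ] [[-0.63174259  0.77515954  0.00538397]
 [ 0.57612802  0.47415929 -0.66576983]
 [-0.5186307  -0.4174933  -0.74613775]] [ 0.29772434 -0.24328524  1.34483628]
heater [(array([269., 
[... 578 characters left out ...]
         1.        ]] [-0.10552772  0.          0.          0.          0.        ] [[-0.92627226 -0.37657956 -0.01440612]
 [-0.23767379  0.61341767 -0.75314669]
 [ 0.29245662 -0.69419493 -0.65769486]] [0.51988385 0.17769922 0.79085905]
heater [(array([338., 229.]), 0.73)]
knob [(array([356., 177.]), 0.81)]
knob_grip [(array([362., 178.]), 0.63)]
tab_left [(array([336., 228.]), 0.24)]
tab_right []
ridge [(array([346., 181.]), 0.87), (array([355., 178.]), 0.17)]
cover [(array([348., 153.]), 0.71), (array([346., 182.]), 0.58)]
bottle [(array([285., 298.]), 0.66), (array([344., 328.]), 0.54)]
beaker [(array([348., 155.]), 0.56), (array([347., 178.]), 0.19)]
tip_box [(array([343., 328.]), 0.57)]
```

View pics/scene0.png

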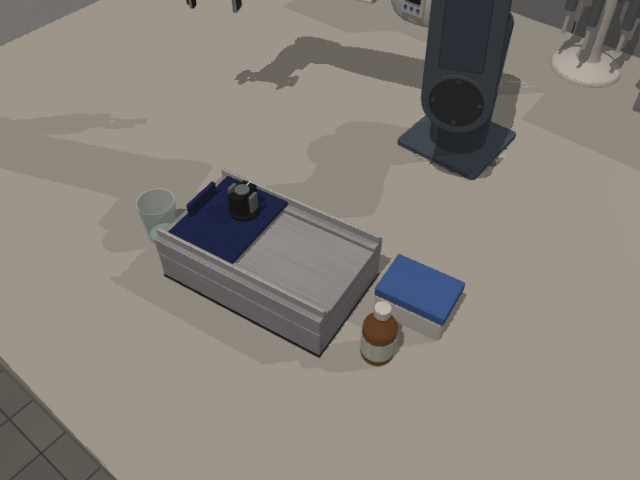

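View pics/side0.png

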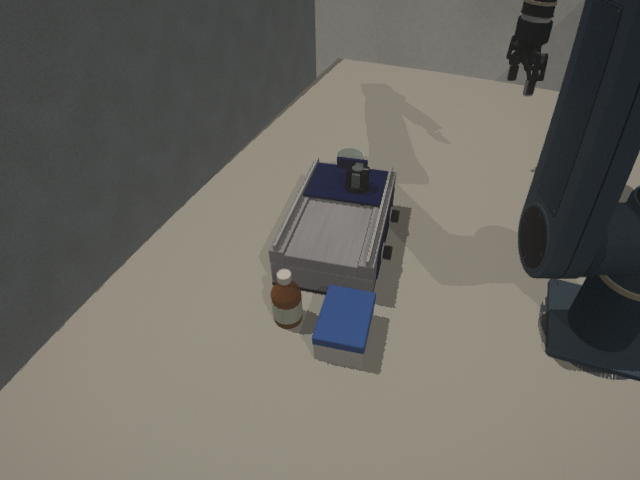

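The scene view shows the cover closed: the knob is at about (243,200) and the ridge at (203,198). The beaker (157,213) stands beyond the ridge end, and the bottle (379,335) and tip box (419,294) are by the bare end. Next I work out rough positions.

```bash
cat > h.py <<'E'
import cv2,numpy as np
from bench import get_state, eyes, r
from scipy.spatial.transform import Rotation as Ro
def ray(p,uv):
    q=cv2.undistortPoints(np.array([[uv]],float),np.array(p["K"]),np.array(p["dist"]))[0,0]
    R=np.array(p["R"]);return -R.T@np.array(p["t"]),R.T@np.array([q[0],q[1],1])
def onz(p,uv,z):
    c,d=ray(p,uv);return c+d*(z-c[2])/d[2]
def proj(p,X):
    return cv2.projectPoints(np.atleast_2d(np.array(X,float)),cv2.Rodrigues(np.array(p["R"]))[0],np.array(p["t"]),np.array(p["K"]),np.array(p["dist"]))[0][:,0]
def H(pose,X):  # heater local -> world, pose x,y,yaw
    c,s=np.cos(pose[2]),np.sin(pose[2]);X=np.atleast_2d(np.array(X,float))
    return np.c_[pose[0]+c*X[:,0]-s*X[:,1],pose[1]+s*X[:,0]+c*X[:,1],X[:,2]]
E
python3 - <<'E'
from h import *
p=eyes.read_camera("scene")
for n,uv,z in [("b1",(166,275),0),("b2",(320,340),0),("b3",(378,268),0),("r1",(162,235),.11),("r2",(318,307),.11),("r3",(225,178),.11),("r4",(380,238),.11),("knobtop",(243,188),.153),("knobgrip",(243,198),.137),("bottle",(378,358),0),("beaker",(157,235),0),("tip",(420,292),.065),("ridge",(203,192),.131)]:
    print(n,onz(p,uv,z).round(3))
q=eyes.read_camera("side")
print("knob side",onz(q,(358,176),.137), "ridge",onz(q,(352,160),.131))
E
```

```text
b1 [ 0.658 -0.199  0.   ]
b2 [0.591 0.097 0.   ]
b3 [0.407 0.08  0.   ]
r1 [ 0.654 -0.183  0.11 ]
r2 [0.605 0.104 0.11 ]
r3 [ 0.491 -0.203  0.11 ]
r4 [0.435 0.094 0.11 ]
knobtop [ 0.521 -0.124  0.153]
knobgrip [ 0.527 -0.12   0.137]
bottle [0.559 0.189 0.   ]
beaker [ 0.604 -0.285  0.   ]
tip [0.453 0.19  0.065]
ridge [ 0.554 -0.187  0.131]
knob side [ 0.52101494 -0.11533992  0.137     ] ridge [ 0.55646009 -0.18005428  0.131     ]
```

```bash
cat >> h.py <<'E'
def to(target,yawy=None):
    """print tool-axis shift (fraction of .5 m) to put TCP at target; turn (fraction of 30 deg) to bring tool y to world heading yawy"""
    s=get_state();R=Ro.from_rotvec(s["orientation"]).as_matrix()
    print("pos",s["position"].round(4),"yheading",np.degrees(np.arctan2(R[1,1],R[0,1])).round(2),"tilt",R[:,2].round(4),"q",s["joint_positions"].round(2))
    d=R.T@(np.array(target)-s["position"]);print("shift frac",(d/.5).round(4))
    if yawy is not None:
        a=(np.degrees(np.arctan2(R[1,1],R[0,1]))-yawy+90)%180-90
        print("turn frac",round(a/30,4),"deg",round(a,2))
E
python3 - <<'E'
from h import *
to([.50,-.12,.33],90+10.3)
p=eyes.read_camera("wrist");R=np.array(p["R"]);print("cam pos",-R.T@np.array(p["t"]),"fwd",R[2],"K",np.array(p["K"])[0])
E
```

```text
pos [ 0.2367 -0.4686  0.2111] yheading -63.2 tilt [-0.  0. -1.] q [-1.23  0.05  0.1   1.62 -0.    1.44]
shift frac [ 0.7844 -0.3848 -0.2378]
turn frac 0.5501 deg 16.5
cam pos [ 0.29643208 -0.43785987  0.37382085] fwd [-0.23792492 -0.1219711  -0.96359472] K [359.60237637   0.         323.12599782]
```

```bash
python3 -m creep '[[0,0,-0.08,0,-1],[0,0,-0.16,0,-1],[0,0,-0.24,0,-1]]' && python3 -m creep '[[0.065,-0.032,0,0,-1],[0.13,-0.064,0,0,-1],[0.195,-0.096,0,0,-1],[0.26,-0.128,0,0,-1],[0.26,-0.128,0,0,-1]]' && python3 -m creep '[[0.065,-0.032,0,0,-1],[0.13,-0.064,0,0,-1],[0.195,-0.096,0,0,-1],[0.26,-0.128,0,0,-1],[0.26,-0.128,0,0,-1]]' && python3 -m creep '[[0.065,-0.032,0,0.15,-1],[0.13,-0.064,0,0.3,-1],[0.195,-0.096,0,0.45,-1],[0.26,-0.128,0,0.55,-1],[0.26,-0.128,0,0.55,-1]]' && python3 - <<'E'
from h import *
to([.523,-.118,.33],90+10.3)
p=eyes.read_camera("wrist");cv2.imwrite("pics/w1.png",p["pixels"]);print(p["R"],p["t"])
for l in ("knob","knob_grip","tab_left","tab_right","ridge","cover"):
    print(l,[(np.round(d["xy"]),round(d["score"],2)) for d in eyes.boxes_of(p,l)][:2])
E
```

```text
t: 1.5
position: [0.2362, -0.467, 0.3302]
orientation: [-3.051, -0.727, 0.001]
contact_force: [0.9, -0.7, 0.8]
grip_width: 0.0852
grasp_force: 0.0
t: 1.92
position: [0.327, -0.3483, 0.3325]
orientation: [-3.053, -0.738, -0.006]
contact_force: [-0.6, -1.0, 0.1]
grip_width: 0.0855
grasp_force: 0.0
t: 2.33
position: [0.4139, -0.2326, 0.3313]
orientation: [-3.052, -0.738, -0.004]
contact_force: [-1.6, -0.2, -0.5]
grip_width: 0.0856
grasp_force: 0.0
t: 2.75
position: [0.5009, -0.1172, 0.3302]
orientation: [-3.125, -0.289, -0.002]
contact_force: [-0.7, 0.0, -0.3]
grip_width: 0.0853
grasp_force: 0.0
pos [ 0.5009 -0.1172  0.3302] yheading -79.42 tilt [ 8.0e-04  3.1e-03 -1.0e+00] q [-0.36  0.09  0.39  1.87  0.    2.59]
shift frac [0.0432 0.0098 0.0005]
turn frac 0.0092 deg 0.28
[[ 0.18391467 -0.9829409  -0.00160909]
 [-0.94754316 -0.17772642  0.2656601 ]
 [-0.26141415 -0.04733411 -0.96406541]] [-0.20668871  0.38723161  0.61844868]
knob [(array([335., 185.]), 0.56)]
knob_grip [(array([335., 185.]), 0.84)]
tab_left [(array([334., 186.]), 0.61), (array([313., 187.]), 0.43)]
tab_right [(array([358., 188.]), 0.68)]
ridge [(array([349., 150.]), 0.89)]
cover [(array([350., 151.]), 0.96)]
```

View pics/w1.png

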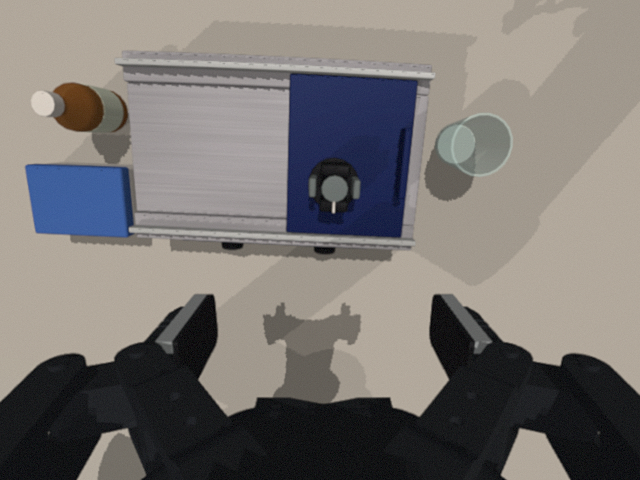

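The wrist view shows the cover corners at about (291,74), (416,80), (404,237) and (287,234). The knob is at (334,188) with its tabs at (313,187) and (356,187), and the ridge runs from (408,128) to (400,203).

```bash
python3 - <<'E'
from h import *
from scipy.optimize import least_squares
p=eyes.read_camera("wrist")
g=cv2.cvtColor(p["pixels"],cv2.COLOR_BGR2GRAY)
uv=np.array([(291,74),(416,80),(404,237),(287,234)],float)
for a in uv: print(onz(p,a,.105).round(4))
X=np.array([(.083,-.015,.105),(.083,-.145,.105),(-.083,-.145,.105),(-.083,-.015,.105)])
f=lambda v:(proj(p,H(v,X))-uv).ravel()
s=least_squares(f,[.545,-.047,.18]);print(s.x,np.degrees(s.x[2]),f(s.x).round(1))
def loc(P):
    c,sn=np.cos(s.x[2]),np.sin(s.x[2]);d=P[:2]-s.x[:2];return np.array([c*d[0]+sn*d[1],-sn*d[0]+c*d[1]]).round(4)
for l in ("knob","tab_left","tab_right","ridge"):
    for m in eyes.regions_of(p,l)[:1]:
        ys,xs=np.nonzero(m["mask"]); print(l,m["xy"],xs.min(),xs.max(),ys.min(),ys.max(),len(xs))
print("ridge ends",loc(onz(p,(408,128),.131)),loc(onz(p,(400,203),.131)))
for z in (.137,.152,.157): P=onz(p,(334,188),z);print("knob",z,P.round(4),loc(P))
for t in ((313,187),(356,187)): P=onz(p,t,.152);print("tab top",P.round(4),loc(P))
cv2.imwrite("pics/w1c.png",cv2.resize(p["pixels"][50:260,270:450],None,fx=2.8,fy=2.8,interpolation=cv2.INTER_CUBIC))
E
```

```text
[ 0.6203 -0.0681  0.105 ]
[ 0.6375 -0.1932  0.105 ]
[ 0.475  -0.2195  0.105 ]
[ 0.4552 -0.0896  0.105 ]
[ 0.53544544 -0.06344629  0.14377073] 8.237455905074587 [-1.8  0.3  2.  -0.6 -0.7  0.7  0.6 -0.1]
knob [329.7, 181.6] 303 354 153 207 2233
tab_left [307.8, 181.4] 303 310 171 192 161
tab_right [350.3, 183.3] 345 354 171 193 196
ridge [343.5, 152.6] 281 411 69 233 19602
ridge ends [ 0.0344 -0.1332] [-0.0395 -0.1319]
knob 0.137 [ 0.519  -0.1301  0.137 ] [-0.0258 -0.0636]
knob 0.152 [ 0.5209 -0.1292  0.152 ] [-0.0238 -0.063 ]
knob 0.157 [ 0.5215 -0.129   0.157 ] [-0.0231 -0.0629]
tab top [ 0.5183 -0.1094  0.152 ] [-0.0235 -0.043 ]
tab top [ 0.5256 -0.1497  0.152 ] [-0.0221 -0.0839]
```

View pics/w1c.png

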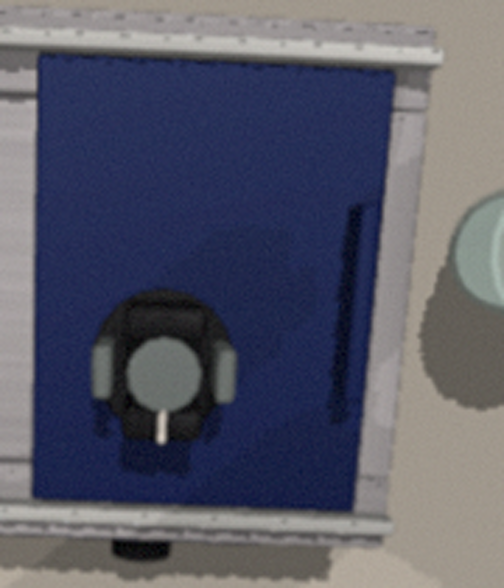

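```bash
python3 - <<'E'
from h import *
from scipy.optimize import least_squares
p=eyes.read_camera("wrist")
uv=np.array([(39,54),(395,72),(353,511),(33,497)],float)/2.8+[269.7,49.7]
X=np.array([(.083,-.015,.105),(.083,-.145,.105),(-.083,-.145,.105),(-.083,-.015,.105)])
f=lambda v:(proj(p,H(v,X))-uv).ravel()
s=least_squares(f,[.545,-.047,.18]);print(s.x,np.degrees(s.x[2]),f(s.x).round(1))
def loc(P):
    c,sn=np.cos(s.x[2]),np.sin(s.x[2]);d=P[:2]-s.x[:2];return np.array([c*d[0]+sn*d[1],-sn*d[0]+c*d[1]]).round(4)
C=lambda a:np.array(a)/2.8+[269.7,49.7]
print("ridge ends",loc(onz(p,C((356,205)),.131)),loc(onz(p,C((337,423)),.131)))
for z in (.137,.152,.157): P=onz(p,C((164,372)),z);print("knob",z,P.round(4),loc(P))
for t in ((103,370),(226,374)): P=onz(p,C(t),.152);print("tab top",P.round(4),loc(P))
q=eyes.read_camera("scene")
print("scene proj",proj(q,H(s.x,[(-.1,.16,0),(.1,.16,0),(.1,-.16,0),(-.025,-.063,.152)])).round(1))
to([.521,-.129,.33],90+8.3)
E
```

```text
[ 0.54044232 -0.05455357  0.13590078] 7.786540955069825 [-0.9 -1.   1.2 -1.1  0.8  1.3 -1.1  1.5]
ridge ends [ 0.034  -0.1289] [-0.0422 -0.1292]
knob 0.137 [ 0.5237 -0.1227  0.137 ] [-0.0258 -0.0652]
knob 0.152 [ 0.5254 -0.1221  0.152 ] [-0.0241 -0.0649]
knob 0.157 [ 0.5259 -0.1219  0.157 ] [-0.0235 -0.0648]
tab top [ 0.5224 -0.1017  0.152 ] [-0.0243 -0.0443]
tab top [ 0.5285 -0.1429  0.152 ] [-0.0239 -0.0859]
scene proj [[378.5 274.9]
 [319.3 358. ]
 [164.2 275.8]
 [243.2 190.5]]
pos [ 0.4981 -0.1216  0.3312] yheading -79.73 tilt [ 1.e-04 -0.e+00 -1.e+00] q [-0.37  0.09  0.38  1.87  0.    2.59]
shift frac [0.0424 0.0227 0.0024]
turn frac 0.0658 deg 1.97
```

```bash
python3 -m creep '[[0.025,0.003,0.08,0.066,-1],[0.051,0.007,0.16,0.066,-1],[0.051,0.007,0.22,0.066,-1],[0.051,0.007,0.22,0.066,-1],[0.051,0.007,0.22,0.066,-1]]' && python3 -m creep '[[0,0,0,0,-1],[0,0,0,0,-1]]' && python3 - <<'E'
from h import *
p=eyes.read_camera("wrist");cv2.imwrite("pics/w2.png",p["pixels"])
to([.5255,-.122,.22],90+8.3)
for l in ("knob","tab_left","tab_right","ridge"):
    for m in eyes.regions_of(p,l)[:2]:
        ys,xs=np.nonzero(m["mask"]); print(l,round(m["score"],2),m["xy"],xs.min(),xs.max(),ys.min(),ys.max(),len(xs))
E
```

```text
t: 3.87
position: [0.5216, -0.1194, 0.2182]
orientation: [-3.13, -0.228, 0.011]
contact_force: [0.3, -0.3, 0.8]
grip_width: 0.0853
grasp_force: 0.0
t: 4.03
position: [0.526, -0.1211, 0.2257]
orientation: [3.13, 0.228, 0.011]
contact_force: [0.4, -0.2, 0.6]
grip_width: 0.0857
grasp_force: 0.0
pos [ 0.5262 -0.1212  0.2258] yheading -81.69 tilt [ 0.0077 -0.0029 -1.    ] q [-0.35  0.08  0.16  1.64 -0.    2.65]
shift frac [-0.0017  0.0014  0.0116]
turn frac 0.0005 deg 0.01
knob 0.68 [325.8, 235.8] 290 360 195 275 4401
tab_left 0.61 [296.9, 240.0] 289 301 222 256 367
tab_left 0.21 [250.6, 178.5] 24 456 63 309 92072
tab_right 0.91 [354.8, 240.2] 348 360 222 257 384
ridge 0.88 [342.4, 186.8] 258 432 85 294 33910
ridge 0.37 [22.7, 143.3] 0 55 110 170 3030
```

View pics/w2.png

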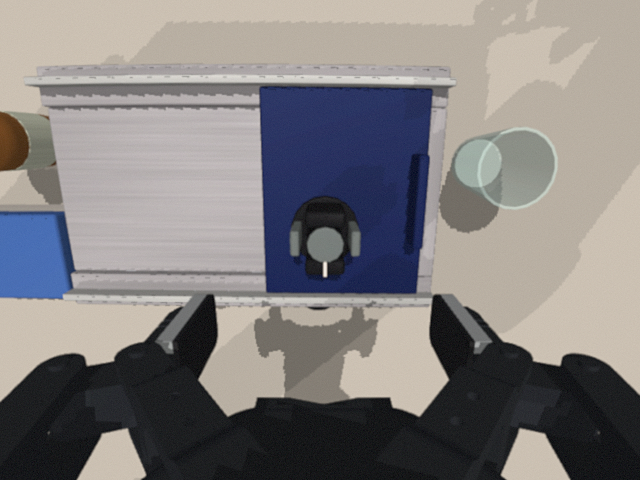

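The wrist view at lower height shows the knob cap at (325,244), the tabs at (296,239) and (354,239), and the ridge at (413,205). The tool is nearly aligned.

```bash
python3 - <<'E'
from h import *
p=eyes.read_camera("wrist");a=[]
for l in ("tab_left","tab_right"):
    m=eyes.regions_of(p,l)[0]["mask"];ys,xs=np.nonzero(m);c=(xs.mean(),ys.mean());print(c);a.append(c)
a=np.array(a)
for z in (.14,.147):
    P=[onz(p,c,z) for c in a];d=P[0]-P[1];print(z,((P[0]+P[1])/2).round(4),np.linalg.norm(d[:2]).round(4),np.degrees(np.arctan2(d[1],d[0])))
# corner top: cap centre at z .157
print(onz(p,(325,244),.157).round(4))
to([.5255,-.122,.22],90+8.3)
E
```

```text
(np.float64(296.5701754385965), np.float64(238.06432748538012))
(np.float64(355.3550135501355), np.float64(238.07859078590786))
0.14 [ 0.5246 -0.1231  0.14  ] 0.0418 98.27300172040526
0.147 [ 0.5265 -0.1227  0.147 ] 0.0406 98.27300172040513
[ 0.525  -0.1222  0.157 ]
pos [ 0.5243 -0.1204  0.2218] yheading -81.68 tilt [ 1.1e-03 -4.0e-04 -1.0e+00] q [-0.35  0.08  0.16  1.64 -0.    2.65]
shift frac [0.0019 0.0035 0.0036]
turn frac 0.0008 deg 0.02
```

```bash
python3 -m creep '[[0.001,0.0044,0.05,0,-1],[0.001,0.0044,0.1,0,-1],[0.001,0.0044,0.15,0,-1],[0.001,0.0044,0.18,0,-1],[0.001,0.0044,0.2,0,-1]]' && python3 -m creep '[[0,0,0.008,0,-1],[0,0,0.008,0,-0.8],[0,0,0.008,0,-0.6],[0,0,0.008,0,-0.4],[0,0,0.008,0,-0.3]]' && python3 -m creep '[[0,0,0,0,-0.3],[0,0,0,0,-0.3],[0,0,0,0,-0.3],[0,0,0,0,-0.3]]' && python3 - <<'E'
from h import *
to([.5255,-.1225,.117],90+8.3);print(get_state()["grip_width"])
p=eyes.read_camera("wrist");cv2.imwrite("pics/w3.png",p["pixels"])
E
```

```text
t: 4.85
position: [0.5232, -0.1218, 0.1183]
orientation: [-3.132, -0.228, 0.006]
contact_force: [0.0, 0.4, 0.2]
grip_width: 0.0855
grasp_force: 0.0
t: 5.27
position: [0.5258, -0.1227, 0.1188]
orientation: [3.132, 0.228, 0.004]
contact_force: [-0.1, 0.7, -0.7]
grip_width: 0.0559
grasp_force: 0.0
t: 5.6
position: [0.5249, -0.1224, 0.1173]
orientation: [3.133, 0.228, 0.0]
contact_force: [-1.2, 0.3, 0.5]
grip_width: 0.0556
grasp_force: 0.0
pos [ 0.5249 -0.1224  0.1173] yheading -81.68 tilt [ 3.e-04 -1.e-04 -1.e+00] q [-0.35  0.08 -0.05  1.44  0.    2.64]
shift frac [0.0012 0.0004 0.0006]
turn frac 0.0006 deg 0.02
0.05559767881859676
```

View pics/w3.png

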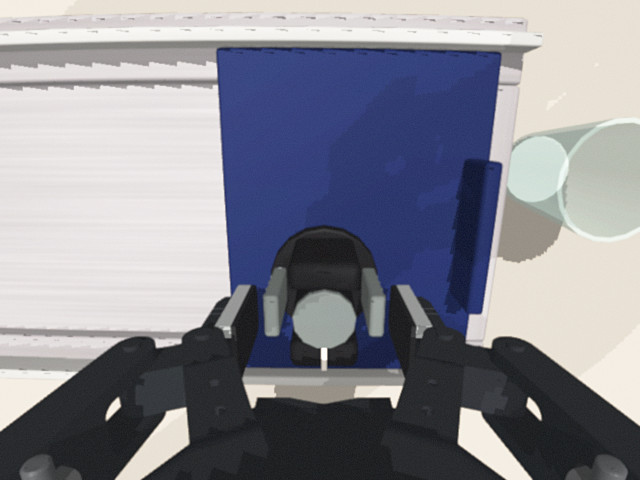

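The wrist view shows the pads straddling the tabs symmetrically (tabs at columns 265 to 384, pads at 250 to 398). Next I close gradually and watch the force.

```bash
python3 -m creep '[[0.001,0,0,0,-0.2],[0.001,0,0,0,-0.1],[0.001,0,0,0,0],[0.001,0,0,0,0],[0.001,0,0,0,0]]' && python3 -m creep '[[0,0,0,0,0.03],[0,0,0,0,0.06],[0,0,0,0,0.06],[0,0,0,0,0.06]]' && python3 -m creep '[[0,0,0,0,0.08],[0,0,0,0,0.1],[0,0,0,0,0.1],[0,0,0,0,0.1]]'; python3 -c "
from h import *
print(get_state()['torque'])"
```

```text
t: 6.07
position: [0.5254, -0.1225, 0.1178]
orientation: [3.133, 0.228, 0.001]
contact_force: [-2.8, -0.5, 5.2]
grip_width: 0.0428
grasp_force: 6.5
t: 6.4
position: [0.5255, -0.1225, 0.1181]
orientation: [3.133, 0.228, 0.001]
contact_force: [-1.8, 0.1, 6.6]
grip_width: 0.0402
grasp_force: 7.4
t: 6.73
position: [0.5255, -0.1226, 0.1184]
orientation: [3.132, 0.228, 0.002]
contact_force: [-1.8, -0.7, 5.5]
grip_width: 0.0389
grasp_force: 8.0
[ 0.03113797  0.44391568 -0.03729016]
```

```bash
python3 -m creep '[[0,0,0,0,0.115],[0,0,0,0,0.125],[0,0,0,0,0.125],[0,0,0,0,0.125]]' && python3 -m creep '[[0,0,0,0,0.13],[0,0,0,0,0.14],[0,0,0,0,0.14],[0,0,0,0,0.14]]'; python3 -c "
from h import *
print(get_state()['torque'])"
```

```text
t: 7.07
position: [0.5255, -0.1226, 0.1185]
orientation: [3.132, 0.228, 0.002]
contact_force: [-1.9, -0.0, 7.4]
grip_width: 0.0376
grasp_force: 8.4
t: 7.4
position: [0.5255, -0.1225, 0.1186]
orientation: [3.132, 0.228, 0.002]
contact_force: [-2.1, -0.3, 6.7]
grip_width: 0.037
grasp_force: 12.3
[ 0.02690167  0.52279164 -0.04783343]
```

```bash
python3 -m creep '[[0,0,0,0,0.15],[0,0,0,0,0.155],[0,0,0,0,0.155],[0,0,0,0,0.155]]' && python3 -m creep '[[0,0,0,0,0.165],[0,0,0,0,0.165],[0,0,0,0,0.165]]'; python3 -c "
from h import *
print(get_state()['torque'])"
```

```text
t: 7.73
position: [0.5255, -0.1225, 0.1188]
orientation: [3.132, 0.228, 0.002]
contact_force: [-1.9, -0.8, 7.7]
grip_width: 0.0367
grasp_force: 17.6
t: 7.98
position: [0.5255, -0.1225, 0.1189]
orientation: [3.132, 0.228, 0.002]
contact_force: [-1.8, 0.5, 8.6]
grip_width: 0.036
grasp_force: 21.1
[ 3.02060137e-04  6.71384216e-01 -8.48665562e-03]
```

```bash
cat > chk.py <<'E'
import sys
from h import *
s=get_state();R=Ro.from_rotvec(s["orientation"]).as_matrix()
a=np.degrees(np.arctan2(R[1,1],R[0,1]))+81.7
print("turned",round(a,2),round(np.radians(a),3),"tz",s["torque"][2].round(3),"F",s["contact_force"].round(1),"grip",round(s["grasp_force"],1),round(s["grip_width"]*1e3,1),"pos",(s["position"]*1e3).round(1))
if len(sys.argv)>1: sys.exit(abs(s["torque"][2])>float(sys.argv[1]) or s["grasp_force"]>38)
E
python3 -m creep '[[0,0,0,0,0.175],[0,0,0,0,0.175],[0,0,0,0,0.175]]' >/dev/null; python3 chk.py; python3 -m creep '[[0,0,0,-0.03,0.175],[0,0,0,-0.06,0.175],[0,0,0,-0.06,0.175]]' >/dev/null; python3 chk.py 0.25 && python3 -m creep '[[0,0,0,-0.03,0.175],[0,0,0,-0.06,0.175],[0,0,0,-0.09,0.175]]' >/dev/null; python3 chk.py 0.25 && python3 -m creep '[[0,0,0,-0.03,0.175],[0,0,0,-0.06,0.175],[0,0,0,-0.1,0.175],[0,0,0,-0.1,0.175]]' >/dev/null; python3 chk.py
```

```text
turned 0.02 0.0 tz -0.02 F [-3.4 -0.   9.5] grip 24.6 36.1 pos [ 525.5 -122.5  119. ]
turned 1.85 0.032 tz -0.02 F [-3.8 -0.1  7.8] grip 24.6 35.6 pos [ 525.5 -122.5  119. ]
turned 4.56 0.08 tz -0.036 F [-2.2  0.1  8.6] grip 24.6 35.6 pos [ 525.5 -122.4  119. ]
turned 7.56 0.132 tz 0.021 F [-2.5 -0.1  8. ] grip 24.6 35.5 pos [ 525.5 -122.4  119. ]
```

```bash
python3 -m creep '[[0,0,0,-0.05,0.175],[0,0,0,-0.1,0.175],[0,0,0,-0.15,0.175],[0,0,0,-0.2,0.175],[0,0,0,-0.2,0.175]]' >/dev/null; python3 chk.py 0.25 && python3 -m creep '[[0,0,0,-0.05,0.175],[0,0,0,-0.1,0.175],[0,0,0,-0.15,0.175],[0,0,0,-0.2,0.175],[0,0,0,-0.25,0.175]]' >/dev/null; python3 chk.py 0.25 && python3 -m creep '[[0,0,0,-0.05,0.175],[0,0,0,-0.1,0.175],[0,0,0,-0.15,0.175],[0,0,0,-0.2,0.175],[0,0,0,-0.2,0.175]]' >/dev/null; python3 chk.py; python3 - <<'E'
from h import *
p=eyes.read_camera("wrist");cv2.imwrite("pics/w4.png",p["pixels"])
E
```

```text
turned 13.58 0.237 tz -0.083 F [-3.   1.2  8.7] grip 24.7 35.5 pos [ 525.5 -122.3  119. ]
turned 21.09 0.368 tz -0.066 F [-3.3  0.5  8.6] grip 24.7 36.0 pos [ 525.4 -122.2  119. ]
turned 27.08 0.473 tz 0.051 F [-3.   1.5 10. ] grip 24.7 36.1 pos [ 525.4 -122.2  119. ]
```

View pics/w4.png

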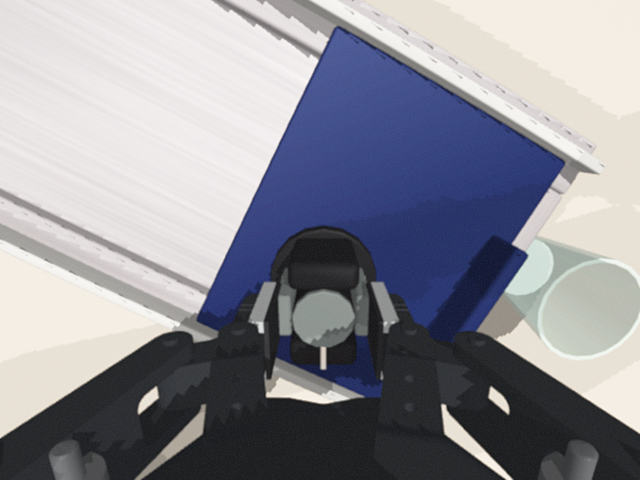

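The knob turns with the gripper: the white mark stays at (323,357) in the tool view while the heater has rotated under it. I'll continue to just short of the earliest stop angle.

```bash
cat > chk.py <<'E'
import sys
from h import *
N=int(sys.argv[2]) if len(sys.argv)>2 else 1
t=[];u=[]
for i in range(N):
    if i: eyes.read_camera("side")
    s=get_state();t.append(s["torque"][2]);u.append(s["tau"][5])
R=Ro.from_rotvec(s["orientation"]).as_matrix()
a=np.degrees(np.arctan2(R[1,1],R[0,1]))+81.7
tz=np.mean(t)
print("turned",round(a,2),round(np.radians(a),3),"tz",tz.round(3),"tau6",np.mean(u).round(3),"F",s["contact_force"].round(1),"grip",round(s["grasp_force"],1),round(s["grip_width"]*1e3,1),"pos",(s["position"]*1e3).round(1))
if len(sys.argv)>1: sys.exit(abs(np.mean(u))>float(sys.argv[1]) or s["grasp_force"]>38)
E
python3 chk.py 1 3; python3 -m creep '[[0,0,0,-0.05,0.175],[0,0,0,-0.1,0.175],[0,0,0,-0.15,0.175],[0,0,0,-0.2,0.175],[0,0,0,-0.25,0.175]]' >/dev/null; python3 chk.py 0.25 && python3 -m creep '[[0,0,0,-0.05,0.175],[0,0,0,-0.1,0.175],[0,0,0,-0.15,0.175],[0,0,0,-0.2,0.175],[0,0,0,-0.25,0.175]]' >/dev/null; python3 chk.py 0.25 && python3 -m creep '[[0,0,0,-0.05,0.175],[0,0,0,-0.1,0.175],[0,0,0,-0.15,0.175],[0,0,0,-0.2,0.175],[0,0,0,-0.23,0.175]]' >/dev/null; python3 chk.py; python3 -m creep '[[0,0,0,0,0.175],[0,0,0,0,0.175]]' >/dev/null; python3 chk.py 1 3
```

```text
turned 27.04 0.472 tz 0.023 tau6 -0.001 F [-3.1  2.1  8.8] grip 24.7 35.5 pos [ 525.4 -122.2  119. ]
turned 34.6 0.604 tz -0.047 tau6 0.142 F [-3.4  1.6  9.1] grip 24.7 35.9 pos [ 525.3 -122.1  119. ]
turned 42.1 0.735 tz -0.165 tau6 0.141 F [-3.8  0.4  9.1] grip 24.8 35.7 pos [ 525.2 -122.1  119. ]
turned 48.99 0.855 tz -0.036 tau6 0.007 F [-3.4  0.8  9.1] grip 24.8 35.7 pos [ 525.2 -122.   119. ]
turned 48.94 0.854 tz -0.013 tau6 -0.014 F [-3.5 -0.   9.9] grip 24.8 35.6 pos [ 525.2 -122.   119. ]
```

```bash
python3 -m creep '[[0,0,0,-0.04,0.175],[0,0,0,-0.08,0.175],[0,0,0,-0.12,0.175],[0,0,0,-0.16,0.175],[0,0,0,-0.2,0.175]]' >/dev/null; python3 chk.py 
python3 -m creep '[[0,0,0,-0.027,0.175],[0,0,0,-0.027,0.175],[0,0,0,-0.027,0.175]]' >/dev/null; python3 chk.py 0.09 && python3 -m creep '[[0,0,0,-0.027,0.175],[0,0,0,-0.027,0.175],[0,0,0,-0.027,0.175]]' >/dev/null && python3 chk.py 0.09 && python3 -m creep '[[0,0,0,-0.027,0.175],[0,0,0,-0.027,0.175],[0,0,0,-0.027,0.175]]' >/dev/null && python3 chk.py 0.09 && python3 -m creep '[[0,0,0,-0.027,0.175],[0,0,0,-0.027,0.175],[0,0,0,-0.027,0.175]]' >/dev/null && python3 chk.py 0.09 && python3 -m creep '[[0,0,0,-0.027,0.175],[0,0,0,-0.027,0.175],[0,0,0,-0.027,0.175]]' >/dev/null && python3 chk.py 0.09 && python3 -m creep '[[0,0,0,-0.027,0.175],[0,0,0,-0.027,0.175],[0,0,0,-0.027,0.175]]' >/dev/null && python3 chk.py 0.09 && python3 -m creep '[[0,0,0,-0.027,0.175],[0,0,0,-0.027,0.175],[0,0,0,-0.027,0.175]]' >/dev/null && python3 chk.py 0.09 && python3 -m creep '[[0,0,0,-0.027,0.175],[0,0,0,-0.027,0.175],[0,0,0,-0.027,0.175]]' >/dev/null && python3 chk.py 0.09
```

```text
turned 54.98 0.96 tz -0.055 tau6 0.1 F [-3.5  1.8  8.3] grip 24.8 35.6 pos [ 525.1 -122.   119. ]
turned 55.75 0.973 tz -0.033 tau6 -0.02 F [-2.9  1.7  8.8] grip 24.8 35.9 pos [ 525.1 -122.   119. ]
turned 56.56 0.987 tz 0.017 tau6 -0.025 F [-3.8  2.1  9.6] grip 24.8 35.4 pos [ 525.1 -122.   119. ]
turned 57.36 1.001 tz -0.024 tau6 -0.025 F [-3.6  1.4  8.6] grip 24.8 35.7 pos [ 525.1 -122.   119. ]
turned 58.17 1.015 tz 0.022 tau6 -0.025 F [-3.5  1.5  8.3] grip 24.8 35.7 pos [ 525.1 -122.   119. ]
turned 58.99 1.029 tz -0.001 tau6 -0.025 F [-3.4  1.3 10.4] grip 24.8 35.9 pos [ 525. -122.  119.]
turned 59.79 1.044 tz -0.084 tau6 -0.036 F [-3.7  1.5  9.9] grip 24.8 35.5 pos [ 525.1 -122.   119. ]
turned 60.59 1.058 tz -0.093 tau6 -0.093 F [-2.9  0.9  9. ] grip 24.9 36.0 pos [ 525. -122.  119.]True
```

```bash
python3 -m creep '[[0,0,0,-0.017,0.175],[0,0,0,-0.017,0.175],[0,0,0,-0.017,0.175]]' >/dev/null; python3 chk.py 1 3
```

```text
turned 61.09 1.066 tz -0.122 tau6 -0.134 F [-4.4  1.5  9.8] grip 24.9 35.6 pos [ 525. -122.  119.]
```

```bash
python3 -m creep '[[0,0,0,0,0.14],[0,0,0,0,0.1],[0,0,0,0,0.05],[0,0,0,0,0],[0,0,0,0,-0.05]]' && python3 chk.py && python3 -m creep '[[0,0,0,0,-0.1],[0,0,0,0,-0.15],[0,0,0,0,-0.2],[0,0,0,0,-0.3],[0,0,0,0,-0.3]]' && python3 -m creep '[[0,0,0,0,-0.4],[0,0,0,0,-0.4],[0,0,0,0,-0.4]]' && python3 - <<'E'
from h import *
p=eyes.read_camera("wrist");cv2.imwrite("pics/w5.png",p["pixels"])
for l in ("tab_left","tab_right"):
    for m in eyes.regions_of(p,l)[:1]:
        ys,xs=np.nonzero(m["mask"]); print(l,round(m["score"],2),m["xy"],xs.min(),xs.max(),ys.min(),ys.max())
E
```

```text
t: 14.92
position: [0.5255, -0.1222, 0.1174]
orientation: [2.583, 1.788, 0.001]
contact_force: [-1.2, 1.1, 4.6]
grip_width: 0.0449
grasp_force: 4.7
turned 61.09 1.066 tz -0.175 tau6 -0.126 F [-1.2  1.1  4.6] grip 4.7 44.9 pos [ 525.5 -122.2  117.4]
t: 15.33
position: [0.525, -0.1222, 0.1164]
orientation: [-2.582, -1.788, 0.001]
contact_force: [-0.4, 0.2, 1.1]
grip_width: 0.0555
grasp_force: 0.0
t: 15.58
position: [0.5252, -0.1223, 0.117]
orientation: [-2.583, -1.788, 0.0]
contact_force: [0.3, 0.1, -0.2]
grip_width: 0.0597
grasp_force: 0.0
tab_left 0.94 [273.0, 300.8] 262 285 268 336
tab_right 0.6 [487.3, 441.1] 461 547 402 468
```

View pics/w5.png

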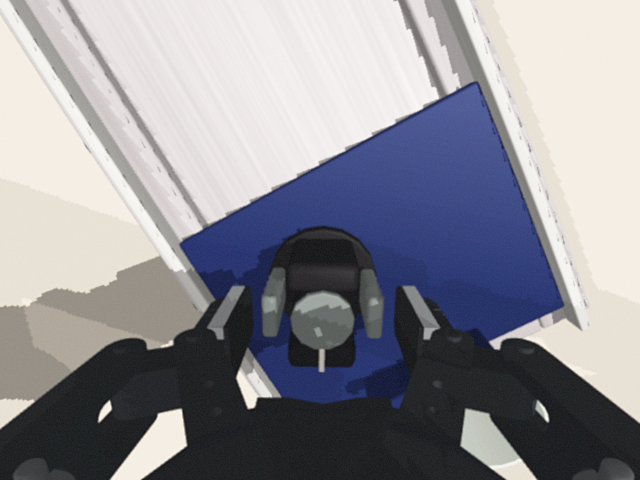

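Both tabs are back out: they span columns 262 to 384, the same as before the pinch, and the grip force was still about 5 N at 45 mm. Next I lift clear, then turn to put closed fingers behind the ridge.

```bash
python3 -m creep '[[0,0,-0.02,0,-0.5],[0,0,-0.05,0,-0.5],[0,0,-0.1,0,-0.5],[0,0,-0.17,0,-0.3],[0,0,-0.17,0,0]]' >/dev/null&& python3 -m creep '[[0,0,0,-0.2,0.5],[0,0,0,-0.4,1],[0,0,0,-0.6,1],[0,0,0,-0.8,1],[0,0,0,-0.963,1]]' && python3 -m creep '[[0,0,0,0,1],[0,0,0,0,1],[0,0,0,0,1]]' && python3 - <<'E'
from h import *
to([.559,-.2175,.2],8.2)
E
```

```text
t: 16.57
position: [0.5256, -0.1224, 0.2032]
orientation: [2.048, 2.38, 0.001]
contact_force: [0.3, -0.6, 0.2]
grip_width: 0.0004
grasp_force: 0.0
t: 16.82
position: [0.5254, -0.1224, 0.2026]
orientation: [2.057, 2.374, 0.0]
contact_force: [-0.0, 0.3, 1.2]
grip_width: 0.0
grasp_force: 0.0
pos [ 0.5254 -0.1224  0.2026] yheading 8.19 tilt [ 6.e-04 -3.e-04 -1.e+00] q [-0.35  0.08  0.12  1.61 -0.    1.07]
shift frac [-0.1979  0.0394  0.0053]
turn frac -0.0005 deg -0.01
```

```bash
python3 -m creep '[[-0.07,0.015,0,0,1],[-0.14,0.03,0,0,1],[-0.198,0.039,0,0,1],[-0.198,0.039,0,0,1],[-0.198,0.039,0,0,1]]' && python3 - <<'E'
from h import *
p=eyes.read_camera("wrist");cv2.imwrite("pics/w6.png",p["pixels"])
to([.559,-.2175,.113],8.2)
for l in ("ridge","beaker"): print(l,[(np.round(d["xy"]),round(d["score"],2)) for d in eyes.boxes_of(p,l)][:2])
# predicted ridge top corners (closed) local to knob
k=[.5253,-.1223,np.radians(8.2)]
print(proj(p,H(k,[(.059,-.066,.131),(-.011,-.066,.131),(-.011,-.074,.131),(.059,-.074,.131)])).round(0))
E
```

```text
t: 17.23
position: [0.5587, -0.2187, 0.2013]
orientation: [-2.058, -2.372, 0.0]
contact_force: [-0.8, 1.2, 0.6]
grip_width: 0.0003
grasp_force: 0.0
pos [ 0.5586 -0.2175  0.2018] yheading 8.19 tilt [-8.0e-04  1.1e-03 -1.0e+00] q [-0.48  0.25  0.3   1.63  0.    0.94]
shift frac [-0.0003  0.001   0.1775]
turn frac -0.0005 deg -0.01
ridge [(array([332., 106.]), 0.86)]
beaker [(array([362., 277.]), 0.87)]
[[385. 192.]
 [277. 192.]
 [278. 204.]
 [384. 204.]]
```

View pics/w6.png

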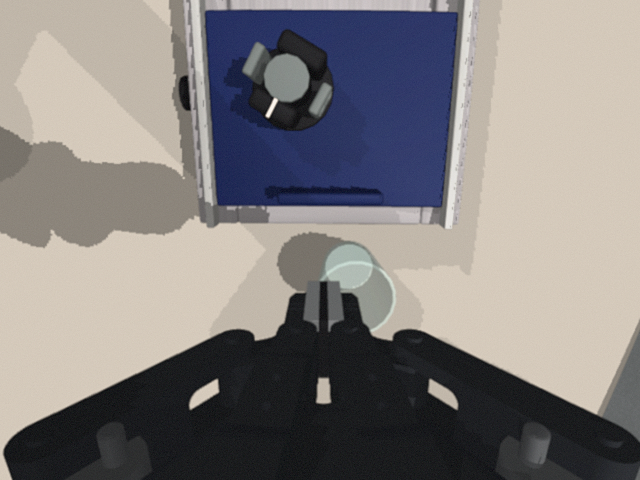

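The ridge shows at columns 272 to 383, rows 190 to 203, as predicted, with the closed fingers centred behind it. The knob mark is turned to the open position and the beaker is below the finger height. Next I descend and push slowly.

```bash
python3 -m creep '[[0,0,0.06,0,1],[0,0,0.12,0,1],[0,0,0.16,0,1],[0,0,0.177,0,1],[0,0,0.177,0,1]]' && python3 -m creep '[[0.006,0,0,0,1],[0.012,0,0,0,1],[0.018,0,0,0,1],[0.024,0,0,0,1],[0.03,0,0,0,1]]' && python3 -m creep '[[0.006,0,0,0,1],[0.012,0,0,0,1],[0.018,0,0,0,1],[0.024,0,0,0,1],[0.03,0,0,0,1]]'
```

```text
t: 17.8
position: [0.5569, -0.2153, 0.111]
orientation: [-2.05, -2.373, 0.002]
contact_force: [0.9, -0.1, -0.0]
grip_width: -0.0001
grasp_force: 0.0
t: 18.22
position: [0.5575, -0.2025, 0.1151]
orientation: [2.053, 2.375, 0.001]
contact_force: [0.4, -0.6, -0.2]
grip_width: 0.0001
grasp_force: 0.0
t: 18.63
position: [0.5544, -0.1874, 0.1135]
orientation: [-2.055, -2.376, 0.0]
contact_force: [0.6, -0.6, -0.2]
grip_width: 0.0001
grasp_force: 0.0
```

```bash
python3 - <<'E'
from h import *
p=eyes.read_camera("scene")
for l in ("knob","ridge","cover"): print(l,[(np.round(d["xy"]),round(d["score"],2)) for d in eyes.boxes_of(p,l)][:2])
p=eyes.read_camera("wrist");cv2.imwrite("pics/w7.png",p["pixels"]);s=get_state();print(s["contact_force"],s["position"])
print("closed-knob cap proj",proj(p,[(.5253,-.1223,.157)]))
E
```

```text
knob [(array([229., 216.]), 0.73), (array([245., 200.]), 0.71)]
ridge [(array([228., 215.]), 0.58)]
cover [(array([225., 216.]), 0.66)]
[-0.05105493 -0.0988364   0.02984937] [ 0.55449065 -0.18779693  0.11352562]
closed-knob cap proj [[264.51082041 135.37582816]]
```

View pics/w7.png

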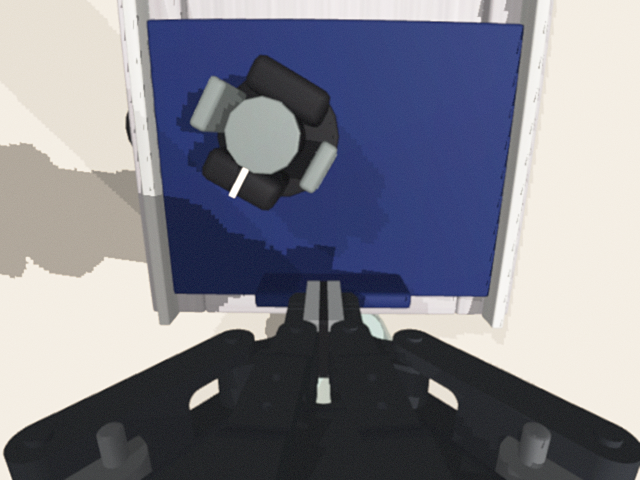

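```bash
python3 - <<'E'
from h import *
p=eyes.read_camera("wrist");s=get_state();x=s["position"];R=Ro.from_rotvec(s["orientation"]).as_matrix()
for dz in (0,-.02,-.04):
  print(dz,[proj(p,[x+R@np.array([dx,0,dz])]).round(0)[0].tolist() for dx in (-.011,0,.011)])
k=[.5253,-.1223,np.radians(8.2)]
for z in (.105,.131):print(z,proj(p,H(k,[(.02,-.066,z),(.02,-.07,z),(.02,-.074,z),(.02,-.08,z)])).round(0).tolist())
E
```

```text
0 [[324.0, 304.0], [324.0, 283.0], [324.0, 262.0]]
-0.02 [[324.0, 324.0], [325.0, 301.0], [325.0, 277.0]]
-0.04 [[325.0, 349.0], [325.0, 324.0], [325.0, 297.0]]
0.105 [[325.0, 271.0], [325.0, 278.0], [325.0, 285.0], [325.0, 296.0]]
0.131 [[326.0, 292.0], [326.0, 300.0], [325.0, 308.0], [325.0, 321.0]]
```

The cover hasn't moved: the knob cap is at (262,135), as predicted for closed. The fingertips at row 282 show in front of the ridge (rows 275 to 306), so they passed over its top, and the real tips end above the nominal TCP. I'll back off and go lower in small guarded steps.

```bash
cat > fz.py <<'E'
import sys
from h import *
s=get_state();F=s["contact_force"];print("t",round(s["t"],2),"F",F.round(1),"pos",(s["position"]*1e3).round(1))
sys.exit(np.linalg.norm(F)>float(sys.argv[1]))
E
python3 -m creep '[[-0.015,0,0,0,1],[-0.03,0,0,0,1],[-0.045,0,0,0,1],[-0.058,0,0,0,1],[-0.058,0,0,0,1]]' >/dev/null; python3 fz.py 3 && python3 -m creep '[[0,0,0.006,0,1],[0,0,0.006,0,1]]' >/dev/null && python3 fz.py 3 && python3 -m creep '[[0,0,0.006,0,1],[0,0,0.006,0,1]]' >/dev/null && python3 fz.py 3 && python3 -m creep '[[0,0,0.006,0,1],[0,0,0.006,0,1]]' >/dev/null && python3 fz.py 3 && python3 -m creep '[[0,0,0.006,0,1],[0,0,0.006,0,1]]' >/dev/null && python3 fz.py 3 && python3 -m creep '[[0,0,0.006,0,1],[0,0,0.006,0,1]]' >/dev/null && python3 fz.py 3 && python3 -m creep '[[0,0,0.006,0,1],[0,0,0.006,0,1]]' >/dev/null && python3 fz.py 3
```

```text
t 19.35 F [-0.6 -0.3 -0.4] pos [ 558.9 -218.4  113.5]False
```

```bash
sed -i 's/sys.exit(\(.*\))$/sys.exit(int(\1))/' fz.py; python3 fz.py 3 && python3 -m creep '[[0,0,0.006,0,1],[0,0,0.006,0,1]]' >/dev/null && python3 fz.py 3 && python3 -m creep '[[0,0,0.006,0,1],[0,0,0.006,0,1]]' >/dev/null && python3 fz.py 3 && python3 -m creep '[[0,0,0.006,0,1],[0,0,0.006,0,1]]' >/dev/null && python3 fz.py 3 && python3 -m creep '[[0,0,0.006,0,1],[0,0,0.006,0,1]]' >/dev/null && python3 fz.py 3 && python3 -m creep '[[0,0,0.006,0,1],[0,0,0.006,0,1]]' >/dev/null && python3 fz.py 3 && python3 -m creep '[[0,0,0.006,0,1],[0,0,0.006,0,1]]' >/dev/null && python3 fz.py 3
```

```text
t 19.35 F [-0.6 -0.3 -0.4] pos [ 558.9 -218.4  113.5]
t 19.52 F [ 0.3  0.4 -1. ] pos [ 558.4 -216.4  109.9]
t 19.68 F [ 0.4 -0.5  0.5] pos [ 558.3 -216.   106.8]
t 19.85 F [-0.1 -0.2 -0.3] pos [ 558.4 -216.   103.9]
t 20.02 F [-0.8  0.6 -0.7] pos [ 558.4 -216.2  101. ]
t 20.18 F [-0.9  0.3 -0.5] pos [ 558.5 -216.2   98. ]
t 20.35 F [-0.   0.6 -0. ] pos [ 558.4 -216.3   95. ]
```

```bash
python3 -m creep '[[0,0,0.006,0,1],[0,0,0.006,0,1],[0,0,0.006,0,1]]' >/dev/null && python3 fz.py 3 && python3 -m creep '[[0.004,0,0,0,1],[0.008,0,0,0,1],[0.008,0,0,0,1]]' >/dev/null && python3 fz.py 2 && python3 -m creep '[[0.004,0,0,0,1],[0.004,0,0,0,1]]' >/dev/null && python3 fz.py 2 && python3 -m creep '[[0.004,0,0,0,1],[0.004,0,0,0,1]]' >/dev/null && python3 fz.py 2 && python3 -m creep '[[0.004,0,0,0,1],[0.004,0,0,0,1]]' >/dev/null && python3 fz.py 2 && python3 -m creep '[[0.004,0,0,0,1],[0.004,0,0,0,1]]' >/dev/null && python3 fz.py 2 && python3 -m creep '[[0.004,0,0,0,1],[0.004,0,0,0,1]]' >/dev/null && python3 fz.py 2 && python3 -m creep '[[0.004,0,0,0,1],[0.004,0,0,0,1]]' >/dev/null && python3 fz.py 2
```

```text
t 20.6 F [-0.8  0.1  0.2] pos [ 558.5 -216.4   92.3]
t 20.85 F [-0.1  0.8 -0.3] pos [ 558.1 -212.    92.8]
t 21.02 F [0.3 0.8 0.3] pos [ 557.8 -210.1   92.7]
t 21.18 F [ 0.6 -0.4  1. ] pos [ 557.5 -208.2   92.7]
t 21.35 F [ 0.4  0.  -0.7] pos [ 557.2 -206.2   92.6]
t 21.52 F [ 0.7 -0.1 -0.2] pos [ 556.9 -204.2   92.6]
t 21.68 F [-0.1 -1.3 -0.7] pos [ 556.8 -203.1   92.7]
t 21.85 F [ 0.9 -2.3 -0.8] pos [ 556.5 -200.8   92.7]
```

```bash
python3 -m creep '[[0.006,0,0,0,1],[0.012,0,0,0,1],[0.018,0,0,0,1],[0.024,0,0,0,1],[0.03,0,0,0,1]]' >/dev/null && python3 fz.py 8 && python3 -m creep '[[0.006,0,0,0,1],[0.012,0,0,0,1],[0.018,0,0,0,1],[0.024,0,0,0,1],[0.03,0,0,0,1]]' >/dev/null && python3 fz.py 8 && python3 -m creep '[[0.007,0,0,0,1],[0.014,0,0,0,1],[0.021,0,0,0,1],[0.028,0,0,0,1],[0.035,0,0,0,1]]' >/dev/null && python3 fz.py 8 && python3 -m creep '[[0.007,0,0,0,1],[0.014,0,0,0,1],[0.021,0,0,0,1],[0.028,0,0,0,1],[0.035,0,0,0,1]]' >/dev/null && python3 fz.py 8 && python3 -m creep '[[0.006,0,0,0,1],[0.012,0,0,0,1],[0.018,0,0,0,1],[0.024,0,0,0,1],[0.03,0,0,0,1]]' >/dev/null && python3 fz.py 8; python3 - <<'E'
from h import *
p=eyes.read_camera("scene")
k=[.5253,-.1223,np.radians(8.2)]
print("knob seen",[(d["xy"],round(d["score"],2)) for d in eyes.boxes_of(p,"knob")][:2])
for a in (0,.08,.09,.1): print(a,proj(p,H(k,[(0,a,.14)])).round(0))
E
```

```text
t 22.27 F [ 0.7 -1.9 -0.8] pos [ 554.3 -185.4   92.7]
t 22.68 F [ 1.6 -3.  -1.5] pos [ 552.3 -170.6   92.7]
t 23.1 F [ 2.5 -2.7 -1. ] pos [ 549.7 -153.3   92.7]
t 23.52 F [ 3.5 -2.2  0.4] pos [ 547.1 -136.    92.8]
t 23.93 F [ 1.7 -2.2 -0. ] pos [ 544.9 -121.2   92.8]
knob seen [([285.7, 221.7], 0.69), ([419.3, 294.8], 0.36)]
0 [[242. 196.]]
0.08 [[283. 213.]]
0.09 [[288. 216.]]
0.1 [[294. 218.]]
```

```bash
python3 -m creep '[[0.005,0,0,0,1],[0.01,0,0,0,1],[0.015,0,0,0,1],[0.02,0,0,0,1],[0.024,0,0,0,1]]' >/dev/null && python3 fz.py 5 && python3 -m creep '[[0.002,0,0,0,1],[0.003,0,0,0,1]]' >/dev/null && python3 fz.py 5 && python3 -m creep '[[0.002,0,0,0,1],[0.003,0,0,0,1]]' >/dev/null && python3 fz.py 5 && python3 -m creep '[[0.002,0,0,0,1],[0.003,0,0,0,1]]' >/dev/null && python3 fz.py 5 && python3 -m creep '[[0.002,0,0,0,1],[0.003,0,0,0,1]]' >/dev/null && python3 fz.py 5 && python3 -m creep '[[0.002,0,0,0,1],[0.003,0,0,0,1]]' >/dev/null && python3 fz.py 5 && python3 -m creep '[[0.002,0,0,0,1],[0.003,0,0,0,1]]' >/dev/null && python3 fz.py 5 && python3 -m creep '[[0.002,0,0,0,1],[0.003,0,0,0,1]]' >/dev/null && python3 fz.py 5
```

```text
t 24.45 F [ 0.4 -2.9  0.9] pos [ 542.6 -109.3   92.4]
t 24.62 F [-0.3 -2.4  1. ] pos [ 542.4 -107.8   92.5]
t 24.78 F [-0.9 -2.  -0.3] pos [ 542.2 -106.5   92.5]
t 24.95 F [-1.2 -3.6  0.2] pos [ 542.1 -105.1   92.5]
t 25.12 F [-0.9 -6.5  0.7] pos [ 542.1 -105.2   92.5]
```

```bash
python3 -m creep '[[0.001,0,0,0,1],[0.002,0,0,0,1],[0.002,0,0,0,1]]' >/dev/null ; python3 fz.py 50; python3 -m creep '[[-0.01,0,0,0,1],[-0.02,0,0,0,1],[-0.03,0,0,0,1],[-0.03,0,-0.02,0,1],[-0.03,0,-0.08,0,1]]' >/dev/null; python3 -m creep '[[0,0,-0.08,0,1],[-0.05,0,-0.16,0,1],[-0.1,0,-0.2,0,1],[-0.1,0,-0.2,0,1],[-0.1,0,-0.2,0,1]]'; python3 - <<'E'
from h import *
p=eyes.read_camera("scene")
p=eyes.read_camera("wrist")
k=[.5253,-.1223,np.radians(8.2)]
print("knob,cover",[(d["xy"],round(d["score"],2)) for l in("knob","cover") for d in eyes.boxes_of(p,l)[:1]])
for a in (0,.09,.1): print(a,proj(p,H(k,[(0,a,.14)])).round(0))
E
```

```text
t 25.37 F [-1.2 -8.8 -0.7] pos [ 542.1 -105.3   92.5]
t: 26.2
position: [0.553, -0.1681, 0.2357]
orientation: [2.054, 2.371, 0.004]
contact_force: [-0.0, -0.5, -0.2]
grip_width: -0.0001
grasp_force: 0.0
knob,cover [([297.6, 27.6], 0.58), ([329.2, 67.8], 0.62)]
0 [[295. 167.]]
0.09 [[293.  26.]]
0.1 [[293.   9.]]
```

```bash
python3 -m creep '[[-0.06,0,0,0,1],[-0.12,0,0,0,1],[-0.12,0,0,0,1],[-0.12,0,0,0,1],[-0.12,0,0,0,1]]' >/dev/null; python3 -m creep '[[0,0,0,0,1],[0,0,0,0,1]]'; python3 - <<'E'
from h import *
p=eyes.read_camera("wrist");k=[.5253,-.1223,np.radians(8.2)]
b=p["pixels"].astype(int);m=(b[...,0]>b[...,2]+25)
u0=int(proj(p,H(k,[(.07,.0,.105)]))[0,0]);ys=np.nonzero(m[:,u0])[0];print("col",u0,"blue rows",ys.min(),ys.max())
for a in (.09,.095,.1): print(a,proj(p,H(k,[(.07,-.08+a,.105)])).round(1), "knob",proj(p,H(k,[(0,a,.157)])).round(0))
for l in ("knob","tab_left","tab_right"): print(l,[(d["xy"],round(d["score"],2)) for d in eyes.boxes_of(p,l)[:1]])
q=eyes.read_camera("scene")
for l in ("knob","bottle","beaker","tip_box"): print(l,[(d["xy"],round(d["score"],2)) for d in eyes.boxes_of(q,l)[:1]])
s=get_state();print(s["contact_force"],s["t"])
E
```

```text
t: 26.98
position: [0.56, -0.2251, 0.2325]
orientation: [-2.053, -2.377, -0.0]
contact_force: [-0.3, -0.0, 0.2]
grip_width: -0.0002
grasp_force: 0.0
col 390 blue rows 0 58
0.09 [[391.5  71.7]] knob [[290. -95.]]
0.095 [[391.8  64.5]] knob [[ 290. -105.]]
0.1 [[392.1  57.3]] knob [[ 290. -115.]]
knob []
tab_left []
tab_right []
knob [([295.6, 223.9], 0.91)]
bottle [([381.7, 336.7], 0.77)]
beaker [([157.5, 207.4], 0.95)]
tip_box [([418.9, 296.6], 0.76)]
[0.87742753 0.16746044 0.20122371] 27.4333
```

```bash
python3 -c "
from bench import workorder
print(workorder.job_done())"
```

```text
the job is handed in; nothing more can be done
None
```

The job is handed in with the heater open: I turned the knob to its end stop at about 1.05 rad, both tabs sprang out, and I slid the cover to its stop (about 100 mm) without moving the bottle, beaker or tip box.

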